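# Load the white label roll into the unwind stand

### The job

The label printer has run out: lift the white label roll, together with its spindle, clear of the rails and upturned end stops of the wire roll rack and lay it into the empty unwind stand in front of the printer, so that both ends of the spindle rest fully down in the two V-shaped bearings. Set it down rather than drop it, let go, and leave the tan roll on the rack and the other things on the bench where they are.

Things in the scene. Friction and masses are not known exactly. Their poses are not given: they have to be found in the camera images.
- white_roll: White paper label roll, 96 mm diameter, 50 mm wide, on a 12 mm steel spindle 182 mm long, one rigid piece, about 0.31 kg. Blue hubs (radius 19 mm, 10 mm proud) on its flat faces, which are free to grip outside the hubs; blue 22 mm collars begin 80 mm from the middle. Origin: middle of the spindle axis; y along the spindle, turn about it arbitrary. Hangs in the front or rear place of the rack.
- tan_roll: Tan (light brown) label roll on an identical spindle with black hubs and collars; sizes, origin and axes as for white_roll. Hangs in the other place of the rack and must stay there.
- roll_rack: Fixed white wire rack, 250 (x) x 146 (y) x 146 mm high. Two level 8 mm rails along its x at y = +/-65 mm, tops at z = 120 mm; all ends turn up as end stops to z = 146 mm. 7 mm deep dips at x = -54 mm (front) and +54 mm (rear) each hold a spindle, lying along y with its axis at z = 120 mm; the rolls hang between the rails. Origin: footprint centre on the bench top.
- unwind_stand: Fixed grey stand, base 150 x 180 mm, two cheeks at y = +/-65 mm, each topped by a 12 mm thick black plastic V bearing open upward (faces sloping 40 degrees, mouth 45 mm wide along x, tips at z = 136 mm); 118 mm free between them. Low guide bar at x = +50 mm. Origin: on the bench top below the middle between the bearings; y from bearing to bearing, x away from the robot, z up.
- bearing_seat (a point): Point midway between the two V bearings where the middle of the roll's spindle axis lies when the spindle is fully down, 125 mm above the bench; axes as unwind_stand. The collars leave 9 mm of play either way along y.
- steel_flask: Steel drinking flask, 68 mm diameter, 223 mm high, standing; origin at the centre of its underside. Bystander at the left.
- parts_bin: Blue open-front parts bin, 152 x 106 x 68 mm; origin at the centre of its underside. Bystander at the right.
- blue_carton: Dark blue small carton, 100 x 68 x 45 mm; origin at the centre of its underside. Bystander at the right.
- note_pad: Yellow note pad, 76 x 76 x 14 mm; origin at the centre of its underside. Bystander at the left front.

How it is judged:
By the outcome, as a careful person would: the job done as asked, in the order asked, and still so for the second after the job is handed in, with the robot touching nothing.
It also fails if it takes over 42 s, if anything falls off the work surface, if the arm or the gripper's body presses on something with over 40 N, if the wrist force passes 120 N, or if a joint passes its speed limit or range.

### The arm

A 7-joint arm with a two-finger parallel gripper is mounted at the origin on a cart in front of the work surface, level with it; the furniture and walls round the work are solid. World frame = base frame: x ahead of the robot, y to its left, z up, the work surface at z = 0. Lengths are in m, angles in rad, forces in N, time in s.
With the tool pointing down it reaches from about 0.4 to 0.85 m from the base axis. Payload 4.5 kg.
Tool frame: the origin (TCP) lies midway between the tips of the shut fingers; the grasp point (between the pads) lies 19 mm behind it; z points along the fingers, y is the direction in which the jaws open and shut (so a half turn about z gives the same grasp; the last joint's range is limited). The gripper opens to 88 mm and grips with 3 to 60 N. Pads are 18 mm wide; open, the fingers measure 123 mm over their backs; the gripper's body (75 mm by 187 mm) begins 45 mm behind the grasp point.
Start: joints at [-1.286, 0.689, -0.195, 1.565, 0.157, 0.902, -0.215], TCP at [0.155, 0.605, 0.239] pointing down, gripper open.
Joint ranges: [-3.01, 3.01], [-0.46, 2.08], [-1.47, 1.51], [0.13, 2.56], [-1, 4.14], [0.04, 2.09], [-2.66, 2.66]. Speed limits (rad/s): [2.57, 2.57, 3.14, 3.14, 3.14, 3.14, 3.14].

### API

Orientations are given as a unit quaternion [x, y, z, w].
In Python, from plant import r gives the robot as it stands. The module is installed in compiled form; this text tells all that it offers.
- The arm moves only by the tool carry_out, never from a script. Its argument "commands" is a list of rows, each a list of 6 numbers: the shift along the tool's x, y, z in m, then the turn, a rotation vector about the tool's x, y, z in degrees. In form: [[dx, dy, dz, wx, wy, wz], ...]. A call has 1 to 12 rows; each row is the pose to reach, as a shift and turn from the pose commanded when the call began, along the tool's axes at that moment; what a row does not reach only later rows make up. A row lasts 1/10 s, in which the tool goes at most 50 mm and 8.59 degrees, less where a joint would pass 70% of its speed; a pose out of reach is approached as far as the arm can. A call with a gripper value outside its range is refused whole. "fingers" is the closure in counts, from 0 (fully open) to 255 (shut), set as the call begins (left out, the last holds). The fingers move at their own pace and stop on an object; "grip_force" is the grip in N (left out, the last holds). Time passes only in rows, so rows that repeat a pose let the fingers close. It gives the time, the measured TCP pose, the force and the opening at its end, in the units of the state.
- r.get_state(): the state, without advancing time (a new reading comes with each control period).
- r.snapshot(name): name is "scene" or "side" or "wrist"; returns a dict with "img" (400x640x3 uint8, blue, green, red), "intrinsics" (3x3 intrinsics, pixels), "extrinsics" (4x4, takes a point from camera to world coordinates); the wrist camera has in their place "tool_from_camera" (4x4, takes a point from camera to tool coordinates, whose origin is the TCP and whose axes are the flange's). Camera axes: x right, y down, z forward; pixel columns grow to the right and rows downward; lengths in m; the calibration is good to about 2 mm. A picture is of the moment at which its call begins: read the wrist's pose just before it. There is no depth.
- r.finish_job(): hands the job in, once; it reports no verdict.
Trained networks look in a picture, given as the dict that the camera call returned (one of the last four; its "shot" number tells which), for a name from the list of things; names that differ only in an ending like _2 or _b are one class to them, and where a whole thing is asked for, a point or a joint stands for the part that bears it (a point fixed in the world has none). Each returns a list of dicts, best first, with "p" (0 to 1); they miss things now and then, are a little off and sometimes report something else, mostly with a low value. They report only what shows in the picture. A call takes as long as a camera call.
- r.spot_in(picture, label): "xyz" ([x, y, z] in m, in world coordinates, good to about 4 mm: the middle of the surface that is visible of it).
- r.spot_point(picture, label): "xyz" ([x, y, z] in m, in world coordinates, good to about 4 mm: a listed point, or the origin of a listed thing).
The state is a dict: "clock": time; "q": joint angles; "qd": joint speeds; "joint_torque": joint torques, N m; "tool_pos": TCP position; "eef_rot": TCP orientation; "contact_force": force on the tool from outside, world axes, zero at the start; "moment": the same for the moment, N m; "opening": opening from 0.0 (shut) to 1.0 (fully open).
Only numpy, scipy, OpenCV 4.12 (cv2) and the standard library are available. Lean on these libraries where they do the work, as an engineer would, in place of code of your own. Each camera call takes 0.05 s, during which the arm holds its last target.

## Working session

There is one attempt and no reset: what is moved stays moved. The work goes in short steps, Python scripts to look and compute and a tool call to move; the robot and the scene stay as the last step left them, time stands still between calls to the robot, and variables do not carry over. Pictures are saved under pics/ and viewed, and the job is handed in when it is done.

Besides the shell and the picture viewer there is one more tool, called after "Request:" as name(argument=value, ...) on one line, values as JSON. carry_out: Moves the arm, as the interface text tells. Its arguments: {"type":"object","properties":{"commands":{"type":"array","items":{"type":"array","items":{"type":"number"}}},"fingers":{"type":"number"},"grip_force":{"type":"number"}},"required":["commands"]}

```bash
mkdir -p pics; python3 - <<'E'
from plant import r
import cv2
s=r.get_state(); print({k:(v if not hasattr(v,'round') else v) for k,v in s.items()})
for n in ["scene","side","wrist"]:
    p=r.snapshot(n); cv2.imwrite(f"pics/{n}0.png",p["img"])
    for l in ["white_roll","tan_roll","roll_rack","unwind_stand","bearing_seat","steel_flask"]:
        print(n,l,[( [round(x,3) for x in d["xyz"]],round(d["p"],2)) for d in r.spot_point(p,l)[:2]])
    print(p["intrinsics"]); print(p.get("extrinsics",p.get("tool_from_camera")))
E
```

```text
{'clock': 0.0, 'q': array([-1.28621086,  0.68994984, -0.19450528,  1.56628947,  0.15729427,
        0.90249802, -0.21510458]), 'qd': array([ 3.74828277e-04, -5.88328925e-04, -3.44125007e-05, -1.92867312e-03,
        1.05480824e-03, -6.39869362e-04, -1.38604645e-03]), 'joint_torque': array([ 6.08460005e-05, -5.27553248e+01, -1.26655228e+00, -1.53417850e+01,
       -5.25407272e-02,  6.70264038e-03,  1.85499648e-04]), 'tool_pos': array([0.155004  , 0.60485308, 0.23794565]), 'eef_rot': array([ 1.25033170e-01,  9.92152174e-01, -8.76249885e-04, -4.50550562e-05]), 'contact_force': array([ 0.56768029, -0.00307417, -0.33990105]), 'moment': array([ 0.02576576, -0.04014228,  0.01181497]), 'opening': 1.0014663026313317}
scene white_roll [([0.59, -0.217, 0.119], 0.95)]
scene tan_roll [([0.488, -0.255, 0.116], 0.56)]
scene roll_rack [([0.539, -0.238, -0.001], 0.96)]
scene unwind_stand [([0.49, 0.196, 0.0], 0.71), ([0.384, 0.377, 0.001], 0.63)]
scene bearing_seat [([0.493, 0.199, 0.125], 0.65)]
scene steel_flask [([0.622, 0.42, 0.003], 0.94)]
[[409.18328463   0.         319.76980069]
 [  0.        
[... 749 characters left out ...]
319 -0.0461025   0.56558493]
 [ 0.06928549 -0.53050246  0.84484712 -1.29392139]
 [ 0.02355787 -0.84577605 -0.53301773  0.92903879]
 [ 0.          0.          0.          1.        ]]
wrist white_roll []
wrist tan_roll []
wrist roll_rack []
wrist unwind_stand []
wrist bearing_seat []
wrist steel_flask []
[[291.733327     0.         314.97341777]
 [  0.         291.733327   199.42382901]
 [  0.           0.           1.        ]]
[[ 6.93266657e-04 -9.60122851e-01 -2.79577593e-01  7.23501485e-02]
 [ 9.99999747e-01  6.20368836e-04  3.49227504e-04 -7.74333033e-04]
 [-1.61860081e-04 -2.79577764e-01  9.60123038e-01 -1.46561701e-01]
 [ 0.00000000e+00  0.00000000e+00  0.00000000e+00  1.00000000e+00]]
```

View pics/scene0.png

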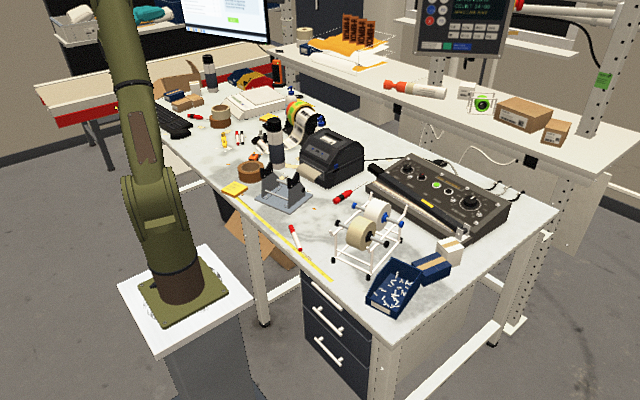

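View pics/side0.png

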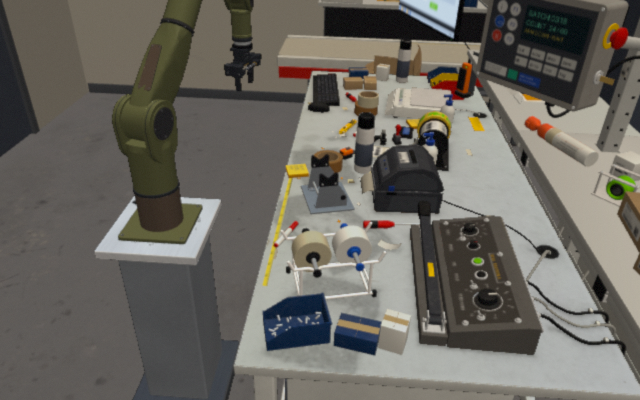

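View pics/wrist0.png

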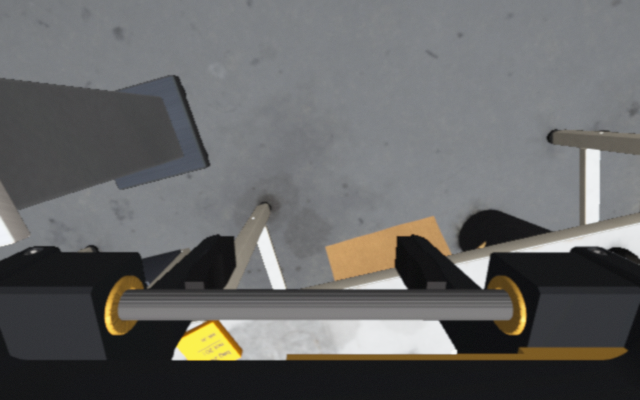

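```bash
cat > h.py <<'E'
from plant import r
import numpy as np, cv2
from scipy.spatial.transform import Rotation as R
def tgt(yawdeg):  # tool z down, tool y at azimuth yawdeg
    a=np.radians(yawdeg); y=np.array([np.cos(a),np.sin(a),0]); z=np.array([0,0,-1.]); x=np.cross(y,z)
    return R.from_matrix(np.c_[x,y,z])
def rows(wps,p=None,q=None):
    s=r.get_state(); p=s["tool_pos"] if p is None else np.array(p); R0=R.from_quat(s["eef_rot"]) if q is None else q
    out=[]
    for (pos,yaw) in wps:
        d=R0.inv().apply(np.array(pos)-p); w=np.degrees((R0.inv()*tgt(yaw)).as_rotvec())
        out.append([round(float(v),4) for v in d]+[round(float(v),2) for v in w])
    print("["+",\n".join(map(str,out))+"]")
E
python3 - <<'E'
from h import *
w=[]
for i in range(1,13):
    az=75.6-max(0,i-1)*4.6; w.append(([.625*np.cos(np.radians(az)),.625*np.sin(np.radians(az)),min(.41,.238+.045*i)],75.6-7*i))
rows(w)
p=r.snapshot("scene"); im=p["img"]
c=im[140:300,220:460]; cv2.imwrite("pics/crop1.png",cv2.resize(c,None,fx=3,fy=3,interpolation=cv2.INTER_CUBIC))
E
```

```text
[[-0.0004, -0.0, -0.0443, 0.0, -0.0, 7.03],
[-0.0505, -0.0021, -0.0893, 0.0, -0.0, 14.03],
[-0.1003, -0.0081, -0.1343, 0.0, -0.0, 21.03],
[-0.1494, -0.0181, -0.1713, 0.0, -0.0, 28.03],
[-0.1976, -0.0321, -0.1713, 0.0, -0.0, 35.03],
[-0.2445, -0.0498, -0.1713, 0.0, -0.0, 42.03],
[-0.2899, -0.0713, -0.1713, 0.0, -0.0, 49.03],
[-0.3334, -0.0963, -0.1713, 0.0, -0.0, 56.03],
[-0.3747, -0.1248, -0.1713, 0.0, -0.0, 63.03],
[-0.4136, -0.1564, -0.1713, 0.0, -0.0, 70.03],
[-0.4498, -0.1911, -0.1713, 0.0, -0.0, 77.03],
[-0.4832, -0.2286, -0.1713, 0.0, -0.0, 84.03]]
```

View pics/crop1.png

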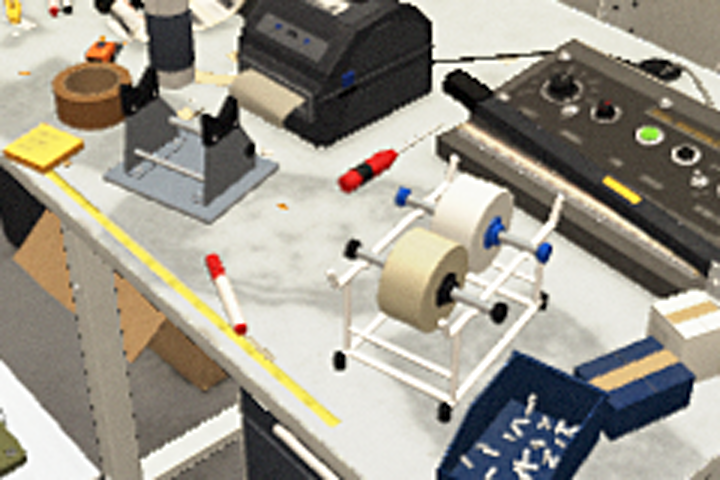

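Stand at about crop (190,160) with black V tips at (140,95) and (222,120). The white roll sits in the rear place of the rack, with collars at (403,196) and (545,252). I'm moving over the stand to look.

Request:
carry_out(commands=[[0, 0, -0.044, 0, 0, 7], [-0.05, -0.002, -0.089, 0, 0, 14], [-0.1, -0.008, -0.134, 0, 0, 21], [-0.149, -0.018, -0.171, 0, 0, 28], [-0.198, -0.032, -0.171, 0, 0, 35], [-0.245, -0.05, -0.171, 0, 0, 42], [-0.29, -0.071, -0.171, 0, 0, 49], [-0.333, -0.096, -0.171, 0, 0, 56], [-0.375, -0.125, -0.171, 0, 0, 63], [-0.414, -0.156, -0.171, 0, 0, 70], [-0.45, -0.191, -0.171, 0, 0, 77], [-0.483, -0.229, -0.171, 0, 0, 84]])

```text
clock: 2.3
tool_pos: [0.5468, 0.2969, 0.4096]
eef_rot: [0.758, 0.652, 0.0, -0.0]
contact_force: [0.2, -0.2, -0.2]
opening: 1.003
```

```bash
cat >> h.py <<'E'
def wr(name):
    s=r.get_state(); p=r.snapshot("wrist"); cv2.imwrite(f"pics/{name}.png",p["img"])
    T=np.eye(4); T[:3,:3]=R.from_quat(s["eef_rot"]).as_matrix(); T[:3,3]=s["tool_pos"]
    E=T@p["tool_from_camera"]; np.savez(f"pics/{name}.npz",K=p["intrinsics"],E=E)
    print("pose",s["clock"],s["tool_pos"].round(4),s["eef_rot"].round(3),"q",s["q"].round(2),"F",s["contact_force"].round(1),"op",round(s["opening"],3))
    return p
def px2w(name,uv,z):
    d=np.load(f"pics/{name}.npz"); k=np.linalg.inv(d["K"])@np.array([*uv,1.]); v=d["E"][:3,:3]@k; o=d["E"][:3,3]
    return o+v*(z-o[2])/v[2]
def proj(name,P):
    d=np.load(f"pics/{name}.npz"); c=np.linalg.inv(d["E"])@np.array([*P,1.]); u=d["K"]@c[:3]; return u[:2]/u[2]
E
python3 - <<'E'
from h import *
p=wr("w1")
for l in ["unwind_stand","bearing_seat","white_roll"]:
        print(l,[( [round(x,3) for x in d["xyz"]],round(d["p"],2)) for d in r.spot_point(p,l)[:2]])
w=[]
for i in range(1,13):
    az=25-i*4.4; w.append(([.625*np.cos(np.radians(az)),.625*np.sin(np.radians(az)),.41-.004*i],-8.4-5.5*i))
rows(w)
E
```

```text
pose 2.3 [0.5468 0.2969 0.4096] [ 0.758  0.652  0.    -0.   ] q [-0.69  0.55  0.22  1.32 -0.12  1.29 -0.62] F [ 0.2 -0.2 -0.2] op 1.003
unwind_stand [([0.494, 0.191, -0.0], 0.79), ([0.492, 0.193, 0.124], 0.54)]
bearing_seat [([0.49, 0.191, 0.126], 0.89)]
white_roll []
[[-0.0708, 0.0498, 0.0037, -0.01, -0.01, 5.4],
[-0.1136, 0.0716, 0.0077, -0.01, -0.01, 10.9],
[-0.1579, 0.0899, 0.0117, -0.01, -0.01, 16.4],
[-0.2036, 0.1048, 0.0157, -0.01, -0.01, 21.9],
[-0.2502, 0.1162, 0.0197, -0.01, -0.01, 27.4],
[-0.2975, 0.1239, 0.0237, -0.01, -0.01, 32.9],
[-0.3453, 0.128, 0.0277, -0.01, -0.01, 38.4],
[-0.3933, 0.1284, 0.0316, -0.01, -0.01, 43.9],
[-0.4412, 0.1252, 0.0356, -0.01, -0.01, 49.4],
[-0.4887, 0.1182, 0.0396, -0.01, -0.01, 54.9],
[-0.5355, 0.1077, 0.0436, -0.01, -0.01, 60.4],
[-0.5814, 0.0936, 0.0476, -0.01, -0.01, 65.9]]
```

View pics/w1.png

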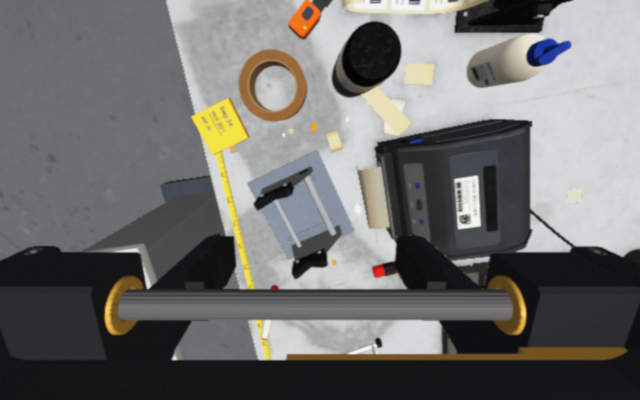

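The stand shows at (250-350, 155-260), with V bearings at about (285,187) and (315,255). The printer is to its right at (380-530, 125-270).

```bash
python3 - <<'E'
import cv2
im=cv2.imread("pics/w1.png"); c=im[140:285,235:365]; cv2.imwrite("pics/c2.png",cv2.resize(c,None,fx=4,fy=4,interpolation=cv2.INTER_CUBIC))
E
```

```text
(no output)
```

View pics/c2.png

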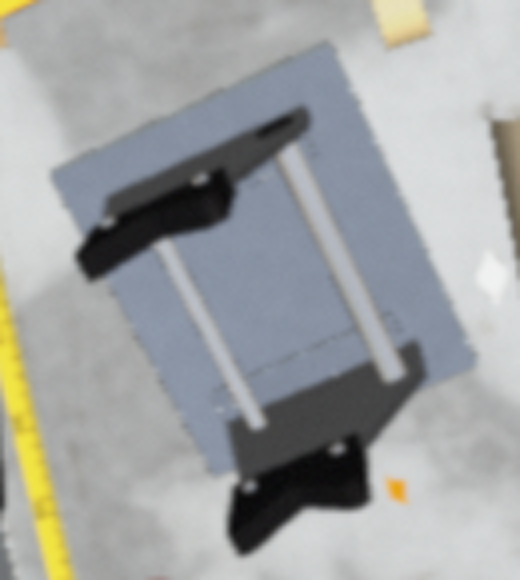

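Request:
carry_out(commands=[[-0.04, 0.03, 0.004, 0, 0, 5.4], [-0.086, 0.055, 0.007, 0, 0, 10.9], [-0.13, 0.08, 0.011, 0, 0, 16.4], [-0.175, 0.1, 0.015, 0, 0, 21.9], [-0.22, 0.112, 0.02, 0, 0, 27.4], [-0.27, 0.122, 0.024, 0, 0, 32.9], [-0.318, 0.127, 0.028, 0, 0, 38.4], [-0.366, 0.128, 0.032, 0, 0, 43.9], [-0.414, 0.127, 0.036, 0, 0, 49.4], [-0.462, 0.122, 0.04, 0, 0, 54.9], [-0.51, 0.114, 0.044, 0, 0, 60.4], [-0.55, 0.104, 0.048, 0, 0, 63.6]])

```text
clock: 3.7
tool_pos: [0.5688, -0.2609, 0.3612]
eef_rot: [0.988, 0.157, 0.0, -0.0]
contact_force: [0.4, 0.2, -0.2]
opening: 0.998
```

```bash
python3 - <<'E'
from h import *
p=wr("w2")
for l in ["white_roll","tan_roll","roll_rack"]:
        print(l,[( [round(x,3) for x in d["xyz"]],round(d["p"],2)) for d in r.spot_point(p,l)[:2]])
E
```

```text
pose 3.7 [ 0.5688 -0.2609  0.3612] [ 0.988  0.157  0.    -0.   ] q [ 0.09  0.62  0.5   1.41 -0.3   1.19 -0.63] F [ 0.4  0.2 -0.2] op 0.998
white_roll [([0.594, -0.215, 0.12], 0.95), ([0.615, -0.426, 0.001], 0.25)]
tan_roll []
roll_rack []
```

View pics/w2.png

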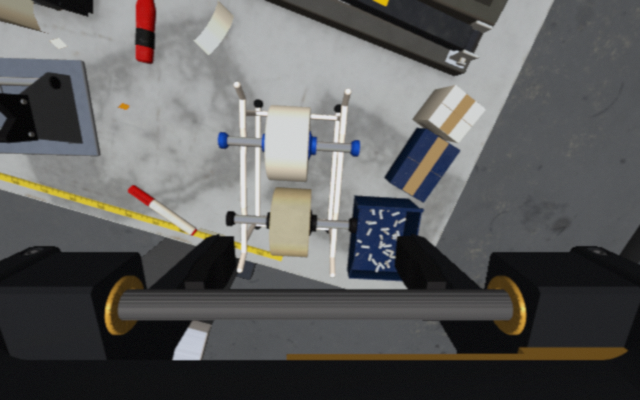

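The white roll's collars are at about (222,140) and (355,149); the tan roll is below it at (290,222). I'll zoom in on both the roll and the stand corners.

```bash
python3 - <<'E'
import cv2
im=cv2.imread("pics/w2.png"); c=im[75:285,205:370]; cv2.imwrite("pics/c3.png",cv2.resize(c,None,fx=4,fy=4,interpolation=cv2.INTER_CUBIC)[:600])
from h import *
# stand base corners from c2: px = 235+u/4, 140+v/4 (base top z unknown ~0.006)
cs=[(52,172),(330,42),(476,358),(212,474)]
P=[px2w("w1",(235+u/4,140+v/4),0.006) for u,v in cs]
for p in P: print(p.round(4))
P=np.array(P)
for i in range(4):
    d=P[(i+1)%4]-P[i]; print(np.linalg.norm(d).round(4),np.degrees(np.arctan2(d[1],d[0])).round(1))
print(P.mean(0))
E
```

```text
[0.4103 0.2613 0.006 ]
[0.5522 0.3029 0.006 ]
[0.6019 0.1348 0.006 ]
[0.4584 0.0908 0.006 ]
0.1479 16.3
0.1753 -73.5
0.1501 -163.0
0.1772 105.8
[0.50570026 0.19745787 0.006     ]
```

View pics/c3.png

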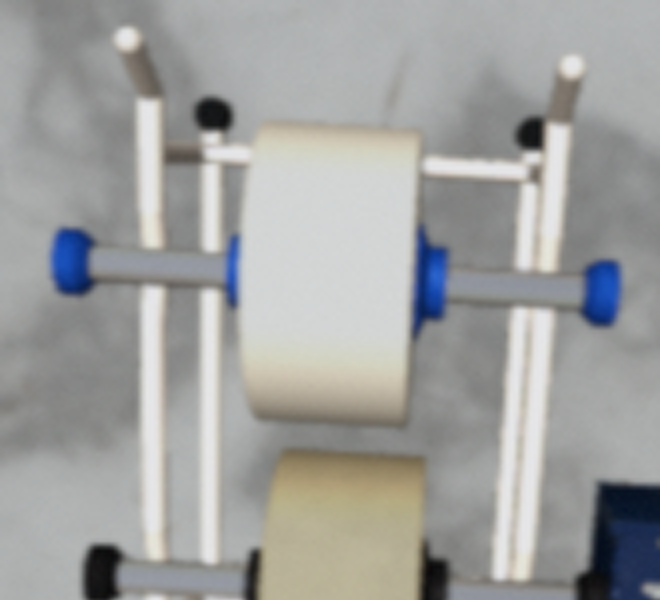

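```bash
python3 - <<'E'
from h import *
from scipy.optimize import least_squares
def c3(u,v): return (205+u/4,75+v/4)
for z in (.12,.128):
    a=px2w("w2",c3(53,261),z); b=px2w("w2",c3(620,291),z); d=a-b
    print(z,a.round(4),b.round(4),((a+b)/2).round(4),np.linalg.norm(d).round(4),np.degrees(np.arctan2(d[1],d[0])).round(2))
# rolls' width mid edges at axis level (silhouette near top z~.168)
a=px2w("w2",c3(250,270),.168); b=px2w("w2",c3(420,272),.168); print("top mid",((a+b)/2).round(4),np.linalg.norm(a-b).round(4))
# overlay stand
im=cv2.imread("pics/w1.png"); s=4
big=cv2.resize(im[140:285,235:365],None,fx=s,fy=s,interpolation=cv2.INTER_CUBIC)
def draw(o,yaw,col):
    c,sn=np.cos(np.radians(yaw)),np.sin(np.radians(yaw)); 
    W=lambda x,y,z:(o[0]+c*x-sn*y,o[1]+sn*x+c*y,z)
    for Y in (-71,-59,59,71):
        pts=[((proj("w1",W(x/1e3,Y/1e3,z/1e3))-[235,140])*s).astype(int) for x,z in((-22.5,136),(0,117.2),(22.5,136))]
        cv2.polylines(big,[np.array(pts)],False,col,1)
draw((.491,.194),16.5,(0,0,255)); draw((.5,.195),16.5,(0,255,0))
cv2.imwrite("pics/o1.png",big)
E
```

```text
0.12 [ 0.5668 -0.1288  0.12  ] [ 0.6152 -0.3084  0.12  ] [ 0.591  -0.2186  0.12  ] 0.186 105.09
0.128 [ 0.5682 -0.1311  0.128 ] [ 0.6157 -0.307   0.128 ] [ 0.592 -0.219  0.128] 0.1822 105.09
top mid [ 0.5978 -0.2201  0.168 ] 0.0488
```

View pics/o1.png

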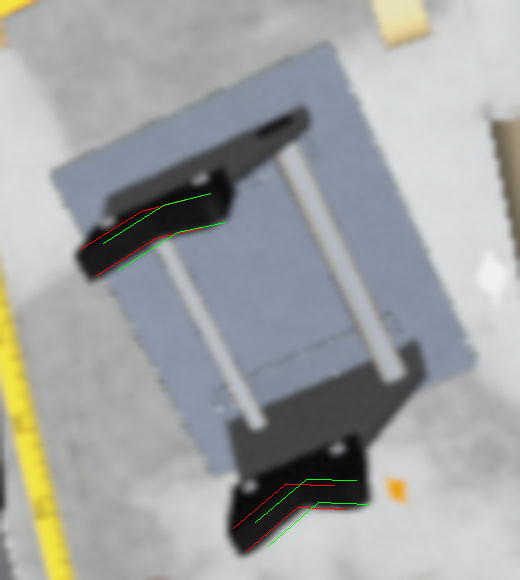

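```bash
python3 - <<'E'
from h import *
im=cv2.imread("pics/w1.png"); s=12
for n,(x0,y0,x1,y1) in {"a":(250,165,300,212),"b":(288,240,335,282)}.items():
    c=cv2.resize(im[y0:y1,x0:x1],None,fx=s,fy=s,interpolation=cv2.INTER_CUBIC).astype(float)
    c=np.clip(c*5,0,255).astype(np.uint8); cv2.imwrite(f"pics/b{n}.png",c)
E
```

```text
(no output)
```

View pics/ba.png

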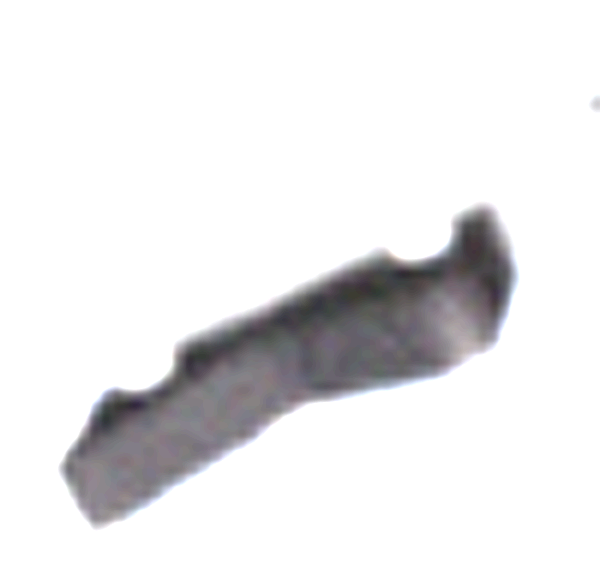

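View pics/bb.png

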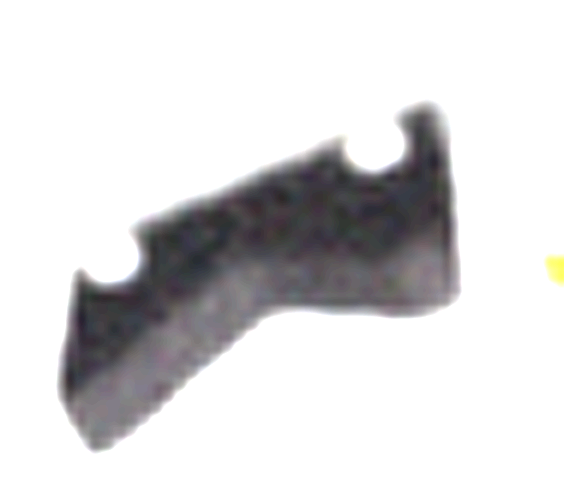

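```bash
python3 - <<'E'
from h import *
from scipy.optimize import least_squares
A=lambda u,v:(250+u/12,165+v/12); B=lambda u,v:(288+u/12,240+v/12)
# (X,Y,z,px)
obs=[(0,59,117.2,A(295,403)),(-22.5,59,136,A(97,525)),(-22.5,71,136,A(65,468)),(22.5,59,136,A(495,345)),
(0,-71,117.2,B(270,312)),(-22.5,-71,136,B(97,450)),(-22.5,-59,136,B(62,400)),(22.5,-71,136,B(458,300))]
def f(q,fix=0):
    c,s=np.cos(q[2]),np.sin(q[2]); o=[]
    for X,Y,z,p in obs:
        X=X/1e3;Y=Y/1e3; o.append(proj("w1",(q[0]+c*X-s*Y,q[1]+s*X+c*Y,z/1e3))-p)
    return np.array(o).ravel()
r0=least_squares(f,[.495,.195,.288],loss="soft_l1"); print(r0.x[:2].round(4),np.degrees(r0.x[2]).round(2)); print(f(r0.x).reshape(-1,2).round(1))
E
```

```text
[0.4922 0.1951] 16.85
[[-0.3  0.4]
 [ 1.3 -0.2]
 [ 0.2 -2.3]
 [-5.4  2.5]
 [-0.3  0.1]
 [ 1.5 -0.3]
 [ 1.1 -2.1]
 [-3.5  1.6]]
```

```bash
python3 - <<'E'
from h import *
s=r.get_state(); print(s["tool_pos"])
rows([([.592,-.2185,z],-74.9) for z in (.31,.26,.22)])
E
```

```text
[ 0.56919996 -0.259316    0.36135938]
[[0.0343, -0.0316, 0.0514, -0.1, -0.05, 3.05],
[0.0343, -0.0315, 0.1014, -0.1, -0.05, 3.05],
[0.0342, -0.0314, 0.1414, -0.1, -0.05, 3.05]]
```

Request:
carry_out(commands=[[0.034, -0.032, 0.05, 0, 0, 3], [0.034, -0.032, 0.1, 0, 0, 3], [0.034, -0.032, 0.14, 0, 0, 3], [0.034, -0.032, 0.14, 0, 0, 3], [0.034, -0.032, 0.14, 0, 0, 3]])

```text
clock: 4.4
tool_pos: [0.5918, -0.2175, 0.2214]
eef_rot: [0.991, 0.133, -0.0, -0.001]
contact_force: [0.1, -0.9, 0.4]
opening: 0.999
```

```bash
python3 - <<'E'
from h import *
p=wr("w3")
im=p["img"].copy()
# overlay expected roll points
a=np.radians(105.1); u=np.array([np.cos(a),np.sin(a),0]); 
for t in (-.091,-.08,-.025,.025,.08,.091):
  for z in (.12,):
    q=proj("w3",np.array([.5915,-.2185,z])+t*u).astype(int); cv2.circle(im,tuple(map(int,q)),3,(0,0,255),-1)
for t in(-.025,.025):
    q=proj("w3",np.array([.5915,-.2185,.168])+t*u); cv2.circle(im,tuple(map(int,q)),3,(0,255,0),-1)
cv2.imwrite("pics/w3o.png",im)
rows([([.592,-.2185,z],-74.9) for z in (.18,.145)])
E
```

```text
pose 4.4 [ 0.5918 -0.2175  0.2214] [ 0.991  0.133 -0.    -0.001] q [ 0.04  0.76  0.45  1.58 -0.4   0.89 -0.67] F [ 0.1 -0.9  0.4] op 0.999
[[-0.0004, -0.0009, 0.0433, 0.07, -0.13, 0.06],
[-0.0005, -0.001, 0.0783, 0.07, -0.13, 0.06]]
```

View pics/w3o.png

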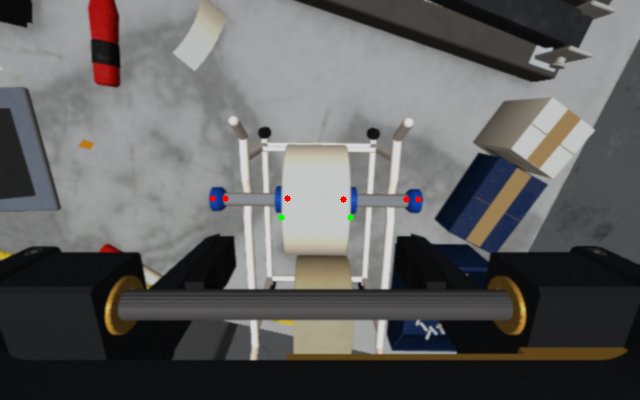

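The overlaid spindle ends land on the collars at (213,199) and (417,200), so alignment is good. Descending to grasp.

Request:
carry_out(commands=[[0, -0.001, 0.04, 0, 0, 0], [0, -0.001, 0.065, 0, 0, 0], [0, -0.001, 0.077, 0, 0, 0], [0, -0.001, 0.077, 0, 0, 0], [0, -0.001, 0.077, 0, 0, 0]])

```text
clock: 4.95
tool_pos: [0.5922, -0.2198, 0.1469]
eef_rot: [0.991, 0.131, 0.002, 0.001]
contact_force: [-0.7, 0.0, -0.2]
opening: 1.0
```

Request:
carry_out(commands=[[0, 0, 0, 0, 0, 0], [0, 0, 0, 0, 0, 0], [0, 0, 0, 0, 0, 0], [0, 0, 0, 0, 0, 0], [0, 0, 0, 0, 0, 0], [0, 0, 0, 0, 0, 0], [0, 0, 0, 0, 0, 0], [0, 0, 0, 0, 0, 0]], fingers=255, grip_force=30)

```text
clock: 5.75
tool_pos: [0.5908, -0.2188, 0.1447]
eef_rot: [0.991, 0.131, 0.0, -0.0]
contact_force: [-0.5, 0.8, 1.4]
opening: 0.566
```

```bash
python3 - <<'E'
from h import *
p=wr("w4")
E
```

```text
pose 5.75 [ 0.5908 -0.2188  0.1447] [ 0.991  0.131  0.    -0.   ] q [ 0.07  0.85  0.4   1.65 -0.45  0.73 -0.63] F [-0.5  0.8  1.4] op 0.566
```

View pics/w4.png

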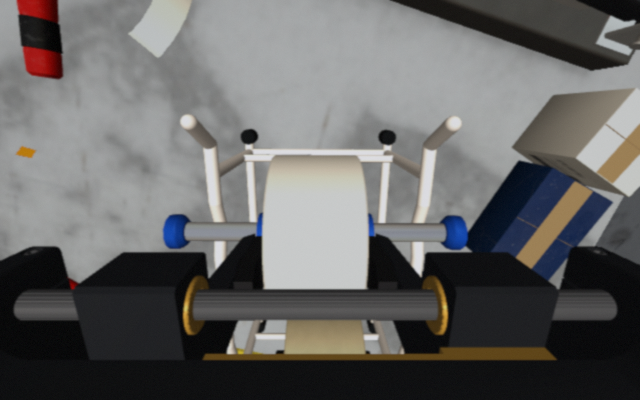

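Opening is about 50 mm, so the jaws are on the flat faces. Lifting straight up.

Request:
carry_out(commands=[[0, 0, -0.005, 0, 0, 0], [0, 0, -0.015, 0, 0, 0], [0, 0, -0.03, 0, 0, 0], [0, 0, -0.05, 0, 0, 0], [0, 0, -0.075, 0, 0, 0], [0, 0, -0.1, 0, 0, 0], [0, 0, -0.12, 0, 0, 0], [0, 0, -0.13, 0, 0, 0], [0, 0, -0.13, 0, 0, 0], [0, 0, -0.13, 0, 0, 0]])

```text
clock: 6.8
tool_pos: [0.5902, -0.2185, 0.2739]
eef_rot: [0.991, 0.131, -0.001, -0.0]
contact_force: [-0.2, -0.7, -3.4]
opening: 0.565
```

```bash
python3 - <<'E'
from h import *
p=wr("w5")
p=r.snapshot("side"); cv2.imwrite("pics/s5.png",cv2.resize(p["img"][130:330,240:420],None,fx=3,fy=3))
# path: arc to above stand
w=[]
a0=np.degrees(np.arctan2(-.2188,.591)); r0=np.hypot(.591,.2188); a1=np.degrees(np.arctan2(.195,.492)); r1=np.hypot(.492,.195)
for i in range(1,13):
    t=i/12; a=np.radians(a0+(a1-a0)*t); rr=r0+(r1-r0)*t
    w.append(([rr*np.cos(a),rr*np.sin(a),.275],-74.9+t*(1.6)))
rows(w)
E
```

```text
pose 6.8 [ 0.5902 -0.2185  0.2739] [ 0.991  0.131 -0.001 -0.   ] q [ 0.03  0.7   0.48  1.53 -0.36  1.   -0.7 ] F [-0.2 -0.7 -3.4] op 0.565
[[0.015, -0.0357, -0.0017, -0.11, 0.13, -0.2],
[0.0267, -0.0725, -0.0017, -0.11, 0.13, -0.33],
[0.0358, -0.1095, -0.0016, -0.11, 0.13, -0.46],
[0.0424, -0.1465, -0.0016, -0.11, 0.13, -0.6],
[0.0466, -0.1834, -0.0015, -0.11, 0.13, -0.73],
[0.0485, -0.2199, -0.0015, -0.11, 0.13, -0.86],
[0.0479, -0.256, -0.0014, -0.11, 0.13, -1.0],
[0.0451, -0.2915, -0.0013, -0.11, 0.12, -1.13],
[0.0401, -0.3262, -0.0012, -0.11, 0.12, -1.26],
[0.033, -0.3601, -0.0012, -0.11, 0.12, -1.4],
[0.0238, -0.3929, -0.0011, -0.11, 0.12, -1.53],
[0.0126, -0.4246, -0.001, -0.11, 0.12, -1.66]]
```

View pics/w5.png

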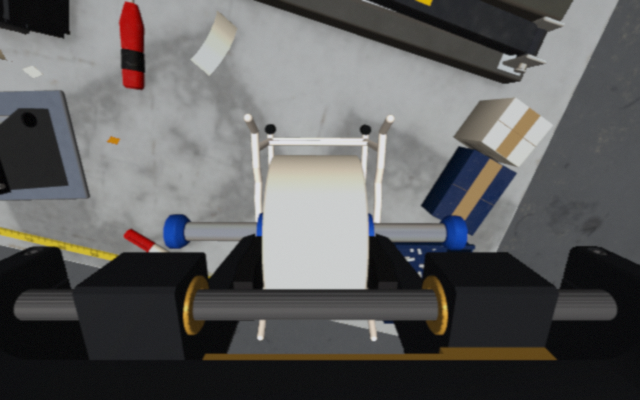

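View pics/s5.png

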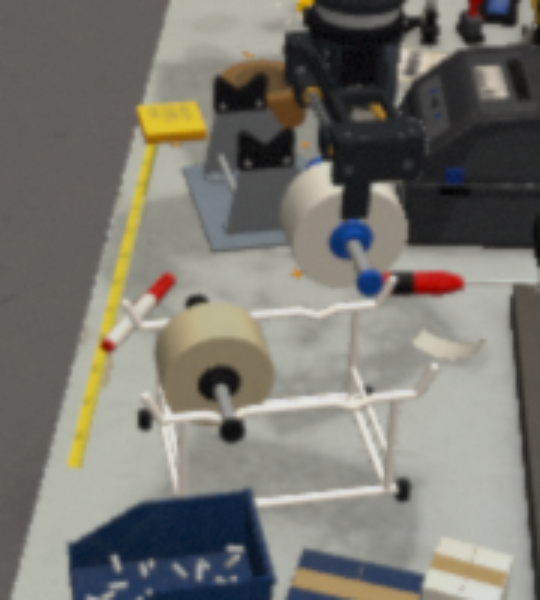

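The roll is held level and clear of the rails; the tan roll is still in place. Carrying it across.

Request:
carry_out(commands=[[0.004, -0.009, 0, 0, 0, 0], [0.012, -0.027, 0, 0, 0, 0], [0.022, -0.056, 0, 0, 0, -0.2], [0.032, -0.092, 0, 0, 0, -0.4], [0.04, -0.13, 0, 0, 0, -0.5], [0.045, -0.168, 0, 0, 0, -0.7], [0.048, -0.206, 0, 0, 0, -0.8], [0.048, -0.244, 0, 0, 0, -1], [0.046, -0.28, 0, 0, 0, -1.1], [0.042, -0.312, 0, 0, 0, -1.2], [0.036, -0.342, 0, 0, 0, -1.3], [0.031, -0.366, 0, 0, 0, -1.4]])

```text
clock: 8.1
tool_pos: [0.5241, 0.1457, 0.274]
eef_rot: [0.99, 0.144, -0.001, -0.001]
contact_force: [0.4, 1.2, -3.0]
opening: 0.567
```

```bash
python3 - <<'E'
from h import *
s=r.get_state(); print(s["tool_pos"],s["q"].round(2),s["opening"])
rows([([.492,.195,z],-73.3) for z in (.275,.25,.20,.170,.15)])
E
```

```text
[0.52411888 0.14565853 0.27399652] [-0.68  0.59  0.54  1.79 -0.38  0.87 -1.24] 0.5665512153769307
[[-0.0167, -0.0565, -0.0009, -0.08, 0.08, -0.11],
[-0.0167, -0.0564, 0.0241, -0.08, 0.08, -0.11],
[-0.0166, -0.0564, 0.0741, -0.08, 0.08, -0.11],
[-0.0165, -0.0563, 0.1041, -0.08, 0.08, -0.11],
[-0.0165, -0.0563, 0.1241, -0.08, 0.08, -0.11]]
```

Request:
carry_out(commands=[[-0.005, -0.019, 0, 0, 0, 0], [-0.011, -0.037, 0, 0, 0, 0], [-0.015, -0.05, 0, 0, 0, 0], [-0.0165, -0.0565, 0, 0, 0, -0.1], [-0.0165, -0.0565, 0.02, 0, 0, -0.1], [-0.0165, -0.0565, 0.05, 0, 0, -0.1], [-0.0165, -0.0565, 0.08, 0, 0, -0.1], [-0.0165, -0.0565, 0.092, 0, 0, -0.1], [-0.0165, -0.0565, 0.092, 0, 0, -0.1], [-0.0165, -0.0565, 0.092, 0, 0, -0.1]])

```text
clock: 9.1
tool_pos: [0.4949, 0.1919, 0.1835]
eef_rot: [0.99, 0.143, 0.001, 0.0]
contact_force: [-0.3, -0.7, -3.3]
opening: 0.565
```

```bash
python3 - <<'E'
from h import *
p=wr("w6")
for n,(x0,y0,x1,y1) in {"side":(280,120,380,225),"scene":(230,140,330,220)}.items():
    p=r.snapshot(n); cv2.imwrite(f"pics/{n}6.png",cv2.resize(np.clip(p["img"][y0:y1,x0:x1]*1.6,0,255).astype(np.uint8),None,fx=5.5,fy=5.5,interpolation=cv2.INTER_CUBIC))
    print(n,p["shot"],[(np.round(d["xyz"],3),round(d["p"],2)) for l in("white_roll","bearing_seat") for d in r.spot_point(p,l)[:1]])
E
```

```text
pose 9.1 [0.4949 0.1919 0.1835] [0.99  0.143 0.001 0.   ] q [-0.72  0.69  0.45  1.93 -0.49  0.63 -1.25] F [-0.3 -0.7 -3.3] op 0.565
side 12 [(array([0.496, 0.187, 0.155]), 0.82), (array([0.495, 0.197, 0.126]), 0.72)]
scene 13 [(array([0.494, 0.192, 0.161]), 0.73), (array([0.492, 0.193, 0.122]), 0.8)]
```

View pics/w6.png

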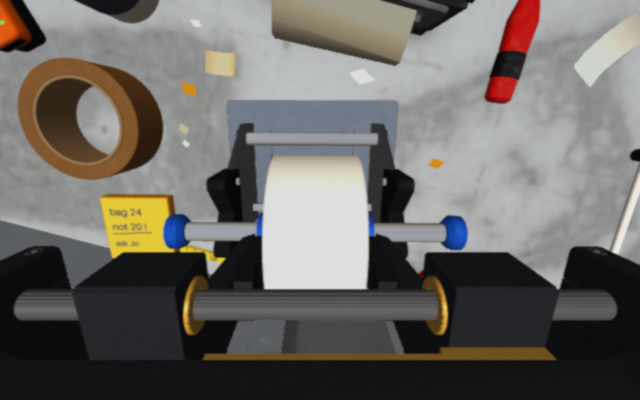

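View pics/side6.png

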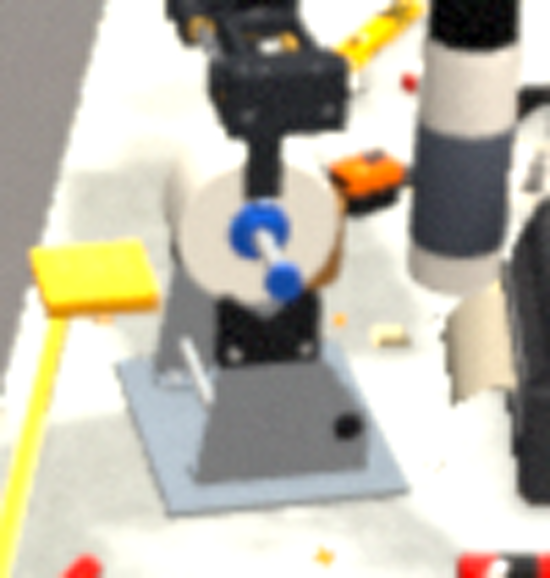

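View pics/scene6.png

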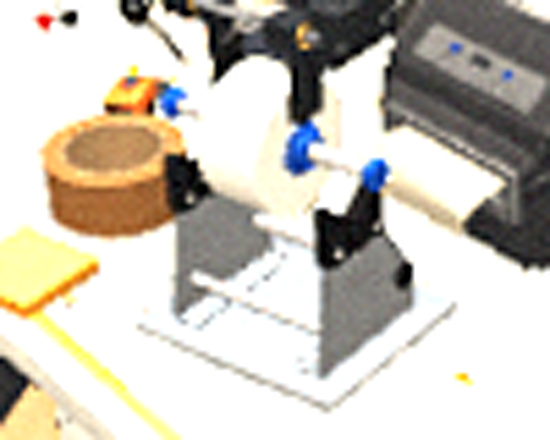

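The spindle is above the V bearings. They are at (207-240) and (380-413) px, so the roll needs about 4 mm more to the left along the spindle. I'll correct that and lower slowly.

Request:
carry_out(commands=[[-0.002, -0.004, 0.002, 0, 0, 0], [-0.002, -0.004, 0.006, 0, 0, 0], [-0.002, -0.004, 0.011, 0, 0, 0], [-0.002, -0.004, 0.016, 0, 0, 0], [-0.002, -0.004, 0.02, 0, 0, 0], [-0.002, -0.004, 0.024, 0, 0, 0], [-0.002, -0.004, 0.027, 0, 0, 0], [-0.002, -0.004, 0.029, 0, 0, 0], [-0.002, -0.004, 0.029, 0, 0, 0], [-0.002, -0.004, 0.029, 0, 0, 0]])

```text
clock: 10.45
tool_pos: [0.4909, 0.1954, 0.1537]
eef_rot: [0.99, 0.144, 0.0, -0.0]
contact_force: [0.4, -1.0, -2.3]
opening: 0.566
```

```bash
python3 - <<'E'
from h import *
p=wr("w7"); print(r.get_state()["moment"])
E
```

```text
pose 10.45 [0.4909 0.1954 0.1537] [ 0.99   0.144  0.    -0.   ] q [-0.71  0.73  0.41  1.96 -0.52  0.56 -1.22] F [ 0.4 -1.  -2.3] op 0.566
[-0.04068748  0.09840263 -0.03787461]
```

View pics/w7.png

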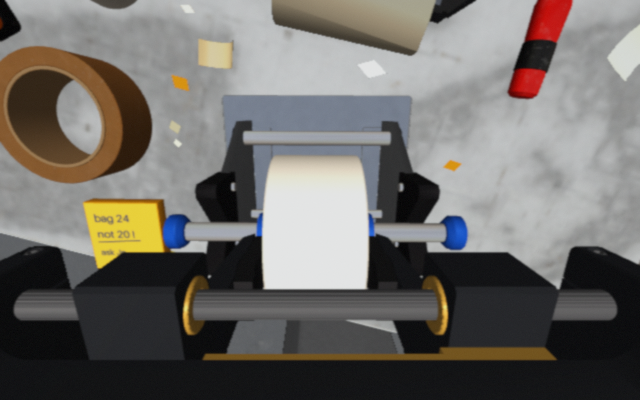

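The bearings now span 195-438 px, centred under the spindle, with the collars outside them. Lowering the last millimetres.

Request:
carry_out(commands=[[0, 0, 0.001, 0, 0, 0], [0, 0, 0.002, 0, 0, 0], [0, 0, 0.003, 0, 0, 0], [0, 0, 0.003, 0, 0, 0], [0, 0, 0.003, 0, 0, 0]])

```text
clock: 11.0
tool_pos: [0.4916, 0.1956, 0.1509]
eef_rot: [0.99, 0.144, 0.001, -0.0]
contact_force: [2.2, 0.9, -1.2]
opening: 0.566
```

Request:
carry_out(commands=[[0, 0, 0.001, 0, 0, 0], [0, 0, 0.001, 0, 0, 0], [0, 0, 0.001, 0, 0, 0]])

```text
clock: 11.3
tool_pos: [0.4921, 0.1957, 0.1502]
eef_rot: [0.99, 0.144, 0.001, -0.0]
contact_force: [2.5, 1.5, 4.8]
opening: 0.567
```

Request:
carry_out(commands=[[0, 0, 0.001, 0, 0, 0], [0, 0, 0.001, 0, 0, 0], [0, 0, 0.001, 0, 0, 0]])

```text
clock: 11.6
tool_pos: [0.4923, 0.1957, 0.15]
eef_rot: [0.99, 0.144, 0.002, -0.0]
contact_force: [1.8, 0.7, 12.1]
opening: 0.566
```

Contact is firm and even at z = 0.150, the expected seat height. Relieving the press slightly, then opening part way.

Request:
carry_out(commands=[[0, 0, -0.001, 0, 0, 0], [0, 0, -0.001, 0, 0, 0]])

```text
clock: 11.8
tool_pos: [0.4921, 0.1957, 0.1502]
eef_rot: [0.99, 0.144, 0.001, -0.0]
contact_force: [4.2, 1.8, 5.5]
opening: 0.562
```

Request:
carry_out(commands=[[0, 0, 0, 0, 0, 0], [0, 0, 0, 0, 0, 0], [0, 0, 0, 0, 0, 0], [0, 0, 0, 0, 0, 0], [0, 0, 0, 0, 0, 0], [0, 0, 0, 0, 0, 0]], fingers=55)

```text
clock: 12.4
tool_pos: [0.4906, 0.1954, 0.1496]
eef_rot: [0.99, 0.144, -0.0, 0.0]
contact_force: [-0.4, 0.1, 0.2]
opening: 0.785
```

```bash
python3 - <<'E'
from h import *
p=wr("w8")
p=r.snapshot("side"); cv2.imwrite("pics/side8.png",cv2.resize(np.clip(p["img"][120:225,280:380]*1.3,0,255).astype(np.uint8),None,fx=5.5,fy=5.5,interpolation=cv2.INTER_CUBIC))
E
```

```text
pose 12.4 [0.4906 0.1954 0.1496] [ 0.99   0.144 -0.     0.   ] q [-0.7   0.74  0.4   1.96 -0.53  0.55 -1.22] F [-0.4  0.1  0.2] op 0.785
```

View pics/w8.png

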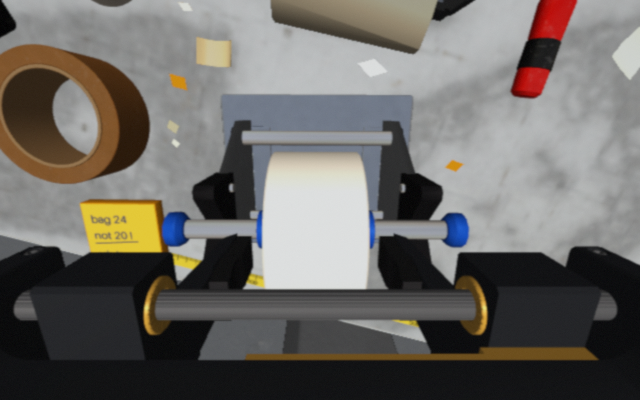

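View pics/side8.png

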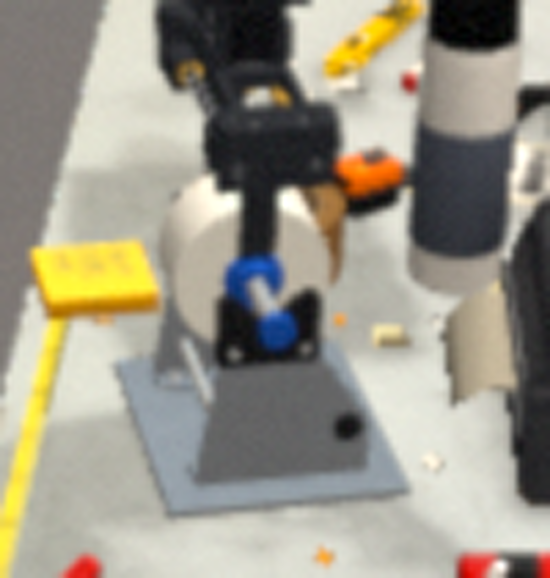

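The fingers are free at about 69 mm opening and the spindle sits down in the V. Retreating straight up.

Request:
carry_out(commands=[[0, 0, -0.01, 0, 0, 0], [0, 0, -0.03, 0, 0, 0], [0, 0, -0.06, 0, 0, 0], [0, 0, -0.1, 0, 0, 0], [0, 0, -0.14, 0, 0, 0], [0, 0, -0.18, 0, 0, 0], [0, 0, -0.2, 0, 0, 0], [0, 0, -0.2, 0, 0, 0], [0, 0, -0.2, 0, 0, 0]])

```text
clock: 13.4
tool_pos: [0.4905, 0.1954, 0.3499]
eef_rot: [0.99, 0.144, 0.0, -0.0]
contact_force: [-0.7, -0.4, -0.5]
opening: 0.783
```

```bash
python3 - <<'E'
from h import *
p=wr("w9")
print([(np.round(d["xyz"],3),round(d["p"],2)) for d in r.spot_point(p,"white_roll")[:1]])
a=np.radians(106.8); u=np.array([np.cos(a),np.sin(a),0]); im=p["img"].copy()
for t in (-.08,.08):
    q=proj("w9",np.array([.4922,.1955,.125])+t*u); cv2.circle(im,tuple(map(int,q)),2,(0,0,255),-1)
cv2.imwrite("pics/w9o.png",cv2.resize(im[90:290,180:440],None,fx=3,fy=3))
for n in("side","scene"):
    p=r.snapshot(n); cv2.imwrite(f"pics/{n}9.png",p["img"])
    print(n,[(l,np.round(d["xyz"],3),round(d["p"],2)) for l in("white_roll","bearing_seat","tan_roll") for d in r.spot_point(p,l)[:1]])
    if n=="side": cv2.imwrite("pics/side9c.png",cv2.resize(np.clip(p["img"][120:225,280:380]*1.3,0,255).astype(np.uint8),None,fx=5.5,fy=5.5,interpolation=cv2.INTER_CUBIC))
E
```

```text
pose 13.4 [0.4905 0.1954 0.3499] [ 0.99   0.144  0.    -0.   ] q [-0.85  0.49  0.62  1.72 -0.32  1.03 -1.4 ] F [-0.7 -0.4 -0.5] op 0.783
[(array([0.494, 0.198, 0.12 ]), 0.73)]
side [('white_roll', array([0.494, 0.192, 0.121]), 0.94), ('bearing_seat', array([0.495, 0.196, 0.125]), 0.81), ('tan_roll', array([ 0.488, -0.255,  0.118]), 0.69)]
scene [('white_roll', array([0.492, 0.194, 0.124]), 0.9), ('bearing_seat', array([0.493, 0.198, 0.125]), 0.94), ('tan_roll', array([ 0.487, -0.253,  0.118]), 0.94)]
```

View pics/w9o.png

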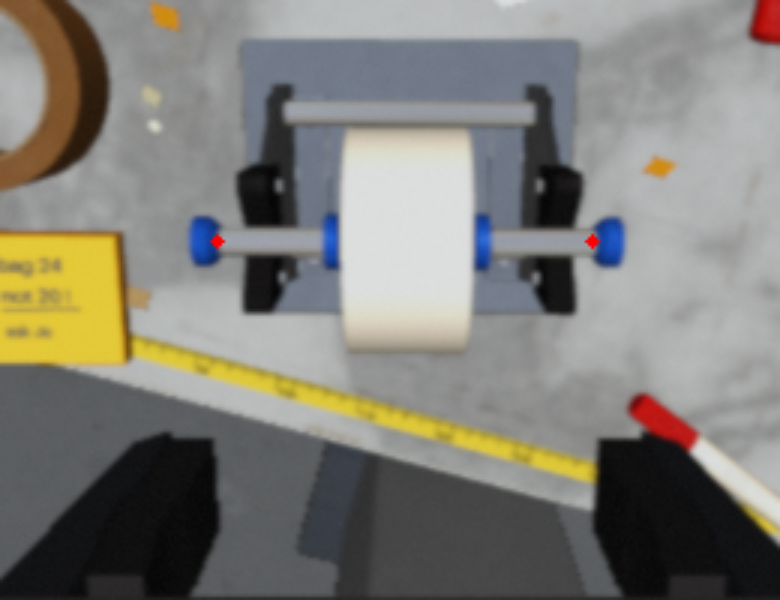

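View pics/side9c.png

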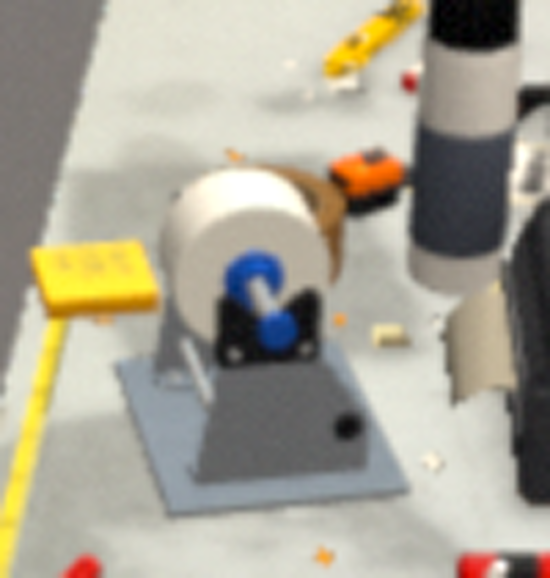

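View pics/scene9.png

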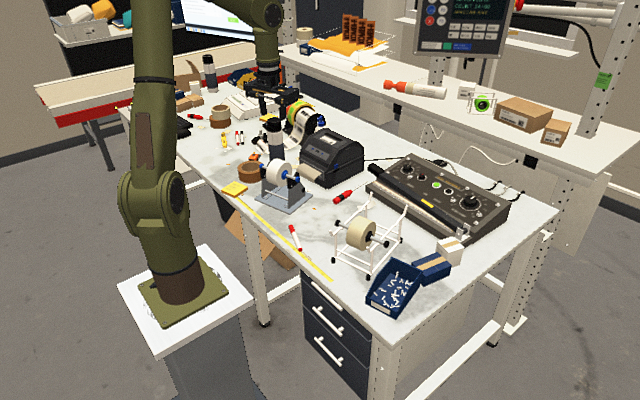

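The spindle rests in both Vs with the collars outside the bearings. In the zoomed wrist view the collars' inner faces are at (217,241) and (592,241), and the bearings at (262,240) and (558,240). The tan roll, bin, carton, pad and flask haven't moved.

```bash
python3 -c "
from plant import r
print(r.finish_job())"
```

```text
the job is handed in; nothing more can be done
None
```

The white roll and its spindle now rest in the unwind stand, and I've handed the job in. It took about 14 s of the 42 s allowed.

- **Moves:** I gripped the roll by its flat faces above the hubs, lifted it straight up clear of the rails and end stops, and carried it round to the stand. I lowered it in 1 mm steps until it made contact, with at most about 12 N on the tool. Then I eased off, opened the fingers part way and backed straight up 20 cm.
- **Roll position:** The spindle lies in both V bearings with the collars outside them. At contact the tool was at the height expected for a fully seated spindle, within 1 mm. The detectors put the roll's middle at about (0.493, 0.195, 0.122) m and the seat at about (0.494, 0.197, 0.125) m, which agree within their 4 mm accuracy.
- **Everything else:** The tan roll is still in its place on the rack, and the other things on the bench look unmoved. The robot is touching nothing.
- **Disagreement:** The far tips of the bearings did not fit my model of the stand (up to 5 px off), so I took the seat position from the V bottoms and near tips, which matched the detectors. No other check failed.

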